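# Finish the cross-order pass on a book press

### The arm

A 6-joint arm with a two-finger parallel gripper is mounted at the origin on a cart in front of the work surface, level with it; the furniture and walls round the work are solid. World frame = base frame: x ahead of the robot, y to its left, z up, the work surface at z = 0. Lengths are in m, angles in rad, forces in N, time in s.
With the tool pointing down it reaches from about 0.35 to 0.975 m from the base axis. Payload 4.9 kg.
Tool frame: the origin (TCP) lies at the very end of the fingers, on their centre line; the grasp point (between the pads) lies 19 mm behind it; z points along the fingers, y is the direction in which the jaws open and shut (so a half turn about z gives the same grasp; the last joint's range is limited). The gripper opens to 85 mm and grips with 20 to 120 N. Pads are 22 mm wide; open, the fingers measure 114 mm over their backs; the gripper's body (76 mm by 85 mm) begins 54 mm behind the grasp point. The pads swing forward as they close: fully open they stand 13 mm farther back than shut.
Start: joints at [1.125, 0.053, 1.613, -0, 1.476, -0.119], TCP at [0.201, 0.592, 0.231] pointing down, gripper open.
Joint ranges: [-3.01, 3.01], [-1.01, 2.22], [0.06, 2.58], [-1.02, 4.17], [0.09, 2.62], [-3.14, 3.14]. Speed limits (rad/s): [2.57, 2.57, 3.14, 3.14, 3.14, 3.14].

### API

Orientations are given as a unit quaternion [w, x, y, z].
In Python, from plant import state, eyes, job_done gives the robot as it stands.
- The arm moves only by the tool apply_moves, never from a script. Its argument "commands" is a list of rows, each an object with "linear": the shift along the tool's x, y, z in m, a list of three; "delta_rot": the turn, a rotation vector about the tool's x, y, z in degrees, a list of three; "fingers": the closure in counts, from 0 (fully open) to 255 (shut). In form: [{"linear": [x, y, z], "delta_rot": [wx, wy, wz], "fingers": fingers}, ...]. A call has exactly 8 rows; each row is the pose to reach, as a shift and turn from the pose commanded when the call began, along the tool's axes at that moment; what a row does not reach only later rows make up. A row lasts 1/10 s, in which the tool goes at most 50 mm and 8.59 degrees, less where a joint would pass 70% of its speed; a pose out of reach is approached as far as the arm can. A call with a gripper value outside its range is refused whole. The fingers move at their own pace and stop on an object; the grip force is fixed at half the most. Time passes only in rows, so rows that repeat a pose let the fingers close, or fill a call up. It gives the time, the measured TCP pose, the force and the opening at its end, in the units of the state.
- state(): the state, without advancing time (a new reading comes with each control period).
- eyes.grab_frame(name): name is "scene" or "top" or "wrist"; returns the picture (420x560x3 uint8, red, green, blue); there is no depth.
- eyes.camera_params(name): a dict with "fx", "fy", "cx", "cy" (pixels), "k1" (the pictures are not rectified: a ray, as slopes to the right and down, at radius r is drawn at 1 + k1 r^2 times it, then the intrinsics apply), "position" and "rotation" of the camera in the world; the wrist camera has in their place "T_tool_cam" (4x4, takes a point from camera to tool coordinates, whose origin is the TCP and whose axes are the flange's). Camera axes: x right, y down, z forward; pixel columns grow to the right and rows downward; lengths in m; the calibration is good to about 2 mm. A picture is of the moment at which its call begins: read the wrist's pose just before it. camera_params takes no time and is no camera call.
- job_done(): hands the job in, once; it reports no verdict.
The state is a dict: "time": time; "joint_pos": joint angles; "joint_vel": joint speeds; "joint_efforts": joint torques, N m; "tool_pos": TCP position; "tool_rot": TCP orientation; "contact_force": force on the tool from outside, world axes, zero at the start; "ft_torque": the same for the moment, N m; "gripper_width": opening from 0.0 (shut) to 1.0 (fully open).
Only numpy, scipy, OpenCV 4.12 (cv2) and the standard library are available. Lean on these libraries where they do the work, as an engineer would, in place of code of your own. Each camera call takes 0.05 s, during which the arm holds its last target.

### The job

The little square book press is being tightened evenly in cross order, a quarter turn per pass: two diagonally opposite screws have had theirs, so their tabs point at the middle of the press. With the T-handled key, give each of the other two its turn clockwise (seen from above) until its tab points at the middle as well, and go no further; keep the gripper itself off the press. Then stand the key upright on the bare table again and let go.

Things in the scene. Friction and masses are not known exactly. Their poses are not given: they have to be found in the camera images.
- key_grip (a point): Centre of the wooden cross bar (72 long in x, 18 thick in y, 24 high) of a loose T-handled key standing on the table, 116 high, 0.18 kg; 104 above its underside; z up. Pinch the bar's middle across y. A 16 steel shaft below ends in a fork, 44 (x) by 36 outside: two jaws 24 deep along x, an 18 wide channel between them, open at both ends and below. All in mm.
- press: Square wooden book press, 164 x 164 mm, fixed: two boards, a small book between, a steel screw near each corner. Origin: middle of its underside, on the table; top face 54 mm up. Its x axis is the diagonal through the two screws still to be turned (85 mm from the middle, at +x and -x), y the diagonal through the two already tight, which cannot turn.
- screw_a_tab (a point): Loose screw at press +x: middle of its upright tab (44 long along x, 10 thick, round-topped), 12 mm above the press's top face; tab top 22 above it. The key's fork drops over the tab, 4 mm free each side, onto the collar (40 wide, 5 high). Turns stiffly (0.12 N m), stays put; about 10 degrees of play in the fork. Starts 67 to 90 degrees short; done when x lies along the press's x.
- screw_b_tab (a point): The same for the loose screw at press -x: middle of its tab, 12 mm above the press's top face, x along the tab. Both screws turn clockwise seen from above; a stop keeps them from turning back beyond 90 degrees short of pointing at the middle.
Mind the look-alikes: they are no part of the job. There is more than one size of the press; the job needs the larger.

How it is judged:
At the end, for the whole second after the job is handed in: Both loose screws have been turned so that their tabs point at the middle of the press, within 20 degrees, and the key stands upright (within 10 degrees) on the table top, off the press (angle between the x axis of each of screw_a_tab, screw_b_tab and the x axis of press, either way round below 0.35 rad and angle between key_grip's own z axis and vertical below 0.17 rad and height (world z) of key_grip between 0.096 and 0.112 m); the robot touches nothing.
It fails at once if the gripper or arm itself presses on the press or its screws (more than 3 N) (contact force between any of the fingers, the arm and press above 3 N).
It also fails if it takes over 64 s, if anything falls off the work surface, if the arm or the gripper's body presses on something with over 40 N, if the wrist force passes 120 N, or if a joint passes its speed limit or range.

## Working session

There is one attempt and no reset: what is moved stays moved. The work goes in short steps, Python scripts to look and compute and a tool call to move; the robot and the scene stay as the last step left them, time stands still between calls to the robot, and variables do not carry over. Pictures are saved under pics/ and viewed, and the job is handed in when it is done.

Besides the shell and the picture viewer there is one more tool, called as name(argument=value, ...) on one line, values as JSON. apply_moves: Moves the arm, as the interface text tells. Its arguments: {"type":"object","properties":{"commands":{"type":"array","items":{"type":"object","properties":{"linear":{"type":"array","items":{"type":"number"}},"delta_rot":{"type":"array","items":{"type":"number"}},"fingers":{"type":"number"}}}}},"required":["commands"]}

```bash
mkdir -p pics; ls
cat > h.py <<'E'
import numpy as np, cv2
from plant import state, eyes, job_done
def snap(n,f):
    s=state(); im=eyes.grab_frame(n); cv2.imwrite(f'pics/{f}.png',im[:,:,::-1]); np.save(f'pics/{f}.npy',im); return s,im
E
python3 - <<'E'
from h import *
print(state())
for n in('scene','top','wrist'):
    snap(n,n+'0'); print(n,eyes.camera_params(n))
E
```

```text
pics
{'time': 0.0, 'joint_pos': array([ 1.12501686e+00,  5.33826703e-02,  1.61433060e+00, -3.08969769e-05,
        1.47596946e+00, -1.18999640e-01]), 'joint_vel': array([ 1.95642739e-04, -4.33214604e-04,  2.23963217e-04,  2.55781719e-03,
       -4.24022960e-05,  6.83061504e-04]), 'joint_efforts': array([ 1.22156252e-03, -3.93701327e+01, -3.70172024e+01, -6.11573682e-05,
        7.25929698e-03, -2.47681436e-05]), 'tool_pos': array([0.20035518, 0.59134909, 0.23002514]), 'tool_rot': array([-2.76433469e-04,  1.62662354e-01,  9.86681238e-01, -1.00793385e-03]), 'contact_force': array([-0.35955663, -0.92358879,  0.18142556]), 'ft_torque': array([-0.03070381,  0.04086607, -0.05147694]), 'gripper_width': 1.0022024105539888}
scene {'fx': 515.5875002574003, 'fy': 515.5875002574003, 'cx': 288.0032463078192, 'cy': 208.55737066627697, 'k1': 0.018139881964386012, 'position': array([-0.04933562, -0.7898911 ,  0.64182857]), 'rotation': array([-0.4664929 ,  0.82366777, -0.27567185,  0.16721484])}
top {'fx': 415.5247722605912, 'fy': 415.5247722605912, 'cx': 280.7023008975855, 'cy': 213.47712223891972, 'k1': -0.039733040818161584, 'position': array([ 0.33425938, -0.04176773,  1.16280342]), 'rotation': array([-0.06443461,  0.7127302 , -0.69577613,  0.06131413])}
wrist {'fx': 375.60089155505125, 'fy': 375.60089155505125, 'cx': 279.8301705220564, 'cy': 202.42837894899014, 'k1': 0.033853628555013, 'T_tool_cam': array([[ 3.45413093e-04, -9.48696897e-01, -3.16186779e-01,
         8.08363044e-02],
       [ 9.99999908e-01,  4.08690516e-04, -1.33814461e-04,
        -4.08108535e-04],
       [ 2.56171902e-04, -3.16186703e-01,  9.48696950e-01,
        -1.42084830e-01],
       [ 0.00000000e+00,  0.00000000e+00,  0.00000000e+00,
         1.00000000e+00]])}
```

View pics/top0.png

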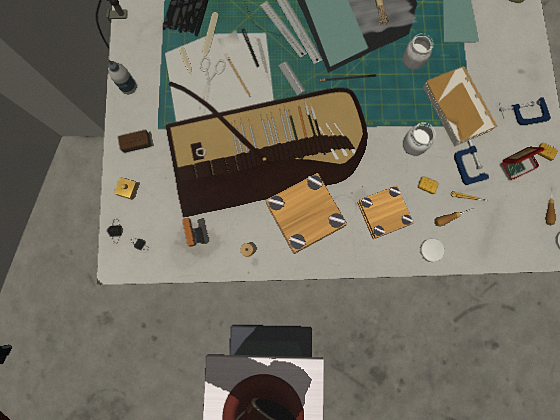

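View pics/scene0.png

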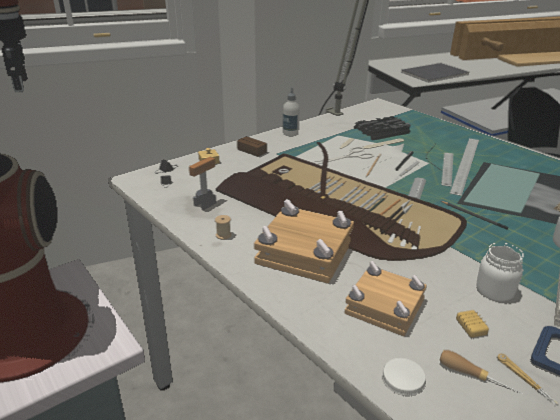

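View pics/wrist0.png

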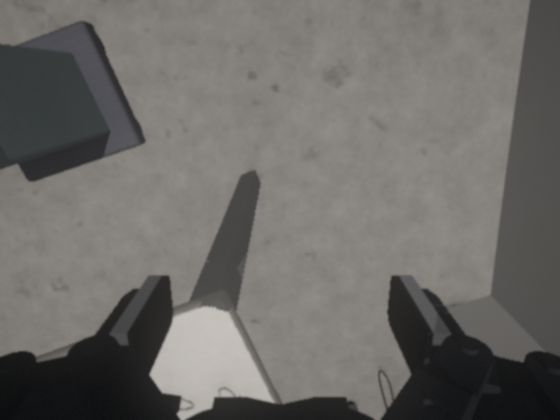

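```bash
cat >> h.py <<'E'
from scipy.spatial.transform import Rotation as R
def q2R(q): return R.from_quat([q[1],q[2],q[3],q[0]]).as_matrix()
def cam(n,s=None):
    p=eyes.camera_params(n)
    if n=='wrist':
        T=np.eye(4);T[:3,:3]=q2R(s['tool_rot']);T[:3,3]=s['tool_pos'];C=T@p['T_tool_cam'];return p,C[:3,:3],C[:3,3]
    return p,q2R(p['rotation']),p['position']
def proj(c,X):
    p,Rm,t=c; X=np.atleast_2d(X); v=(X-t)@Rm; a=v[:,:2]/v[:,2:]; r2=(a**2).sum(1,keepdims=True); a=a*(1+p['k1']*r2)
    return np.c_[p['fx']*a[:,0]+p['cx'],p['fy']*a[:,1]+p['cy']]
def back(c,uv,z):
    p,Rm,t=c; uv=np.atleast_2d(uv).astype(float)
    d=np.c_[(uv[:,0]-p['cx'])/p['fx'],(uv[:,1]-p['cy'])/p['fy']]; a=d.copy()
    for _ in range(20): a=d/(1+p['k1']*(a**2).sum(1,keepdims=True))
    v=np.c_[a,np.ones(len(a))]@Rm.T
    return t+v*((z-t[2])/v[:,2])[:,None]
def crop(f,o,x0,y0,x1,y1,k):
    im=np.load(f'pics/{f}.npy')[y0:y1,x0:x1,::-1]; cv2.imwrite(f'pics/{o}.png',cv2.resize(im,None,fx=k,fy=k,interpolation=cv2.INTER_CUBIC))
E
python3 - <<'E'
from h import *
crop('top0','c1',255,165,355,260,6); crop('top0','c2',170,200,270,265,6)
crop('scene0','c3',180,140,360,290,4)
E
```

```text
(no output)
```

View pics/c1.png

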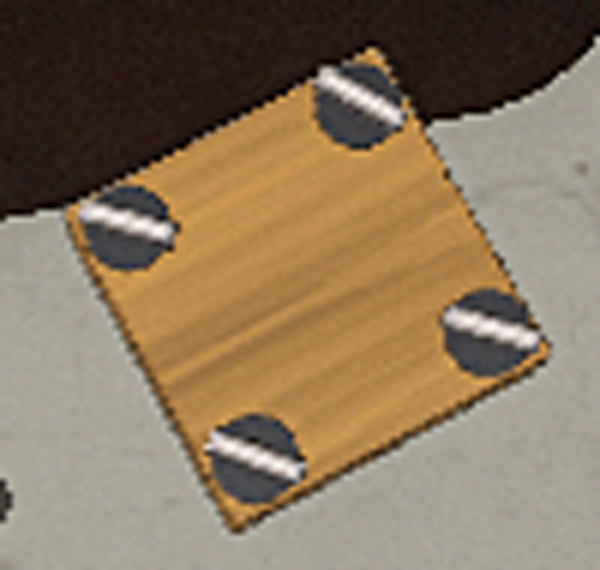

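View pics/c2.png

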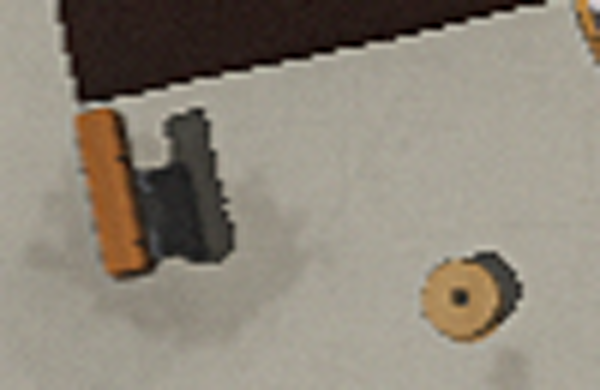

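View pics/c3.png

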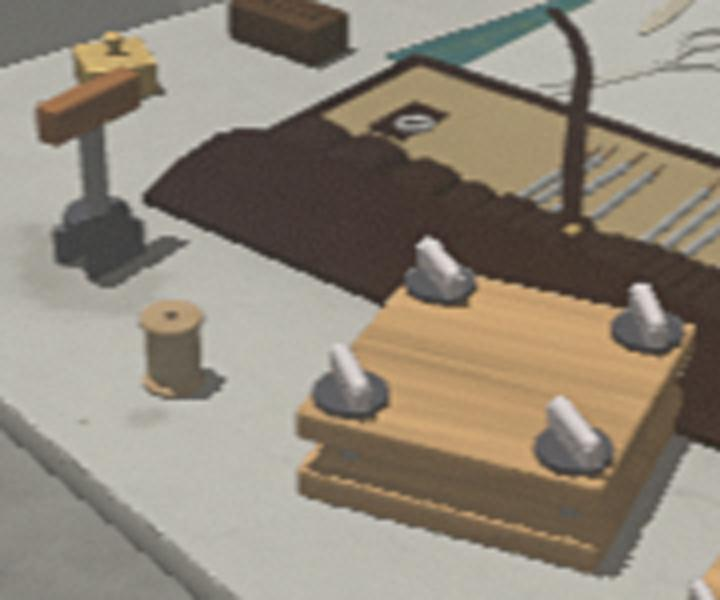

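Run:
```python
from h import *
c=cam('top')
o=np.array([255,165]);f=lambda l,z:back(c,np.array(l)/6+o-0.4,z)  # approx crop px center
cor=f([[375,45],[548,352],[235,530],[70,212]],.054);print('corners',cor.round(4))
print('mean',cor.mean(0),np.linalg.norm(cor-np.roll(cor,1,0),axis=1))
col=f([[358,105],[490,332],[253,458],[127,227]],.059);print('collars',col.round(4),col.mean(0))
m=col.mean(0)
print(np.linalg.norm(col-m,axis=1))
tab=f([[318,78],[402,117],[445,320],[540,342],[207,440],[303,470],[82,211],[173,234]],.073)
for k in range(4):
    d=tab[2*k+1]-tab[2*k]; e=col[k]-m
    print('tab',tab[2*k:2*k+2].mean(0).round(4),np.linalg.norm(d[:2]),'ang',np.degrees(np.arctan2(d[1],d[0])),'radial',np.degrees(np.arctan2(e[1],e[0])))
o=np.array([170,200])
b=f([[77,115],[118,108],[152,268],[110,276]],.116);print('bar',b.round(4),b.mean(0))
d=b[3]-b[0];print(np.degrees(np.arctan2(d[1],d[0])),np.linalg.norm(d))
fk=f([[190,115],[222,258]],.0);print('fork edge',fk)
# check by scene
cs=cam('scene');print(proj(cs,[b.mean(0),m]), proj(c,[b.mean(0)]))
```

```text
corners [[ 0.6522 -0.1321  0.054 ]
 [ 0.5111 -0.2112  0.054 ]
 [ 0.4277 -0.0718  0.054 ]
 [ 0.5703  0.0059  0.054 ]]
mean [ 0.54034132 -0.10233124  0.054     ] [0.16045081 0.16182646 0.16244329 0.16242247]
collars [[ 0.6223 -0.1242  0.059 ]
 [ 0.5188 -0.1845  0.059 ]
 [ 0.4595 -0.0791  0.059 ]
 [ 0.563  -0.0203  0.059 ]] [ 0.54086398 -0.10201212  0.059     ]
[0.08437595 0.08535193 0.08456089 0.0846205 ]
tab [ 0.6221 -0.124   0.073 ] 0.04173969159816481 ang -114.34775278619851 radial -15.22753014979107
tab [ 0.5169 -0.1837  0.073 ] 0.043064896626479006 ang -101.9014279252898 radial -105.01043259449922
tab [ 0.4592 -0.0795  0.073 ] 0.04410263295984291 ang -106.09797736978157 radial 164.27720707207655
tab [ 0.5621 -0.0207  0.073 ] 0.041988004254166655 ang -103.10265636852887 radial 74.86836251498016
bar [[0.5028 0.2164 0.116 ]
 [0.5063 0.1991 0.116 ]
 [0.4382 0.1804 0.116 ]
 [0.4344 0.1979 0.116 ]] [0.4704267 0.1984475 0.116    ]
-164.87884628967512 0.07089285432801573
fork edge [[0.5228015  0.19128797 0.        ]
 [0.4552665  0.17232657 0.        ]]
[[202.53225705 161.61406758]
 [305.80271895 228.55145677]] [[188.62160316 231.48170703]]
```

```bash
cat >> h.py <<'E'
def plan(pos,yawy=None):
    s=state(); Rm=q2R(s['tool_rot']); l=Rm.T@(np.array(pos)-s['tool_pos'])
    yy=np.degrees(np.arctan2(Rm[1,1],Rm[0,1]))
    # full rotation incl. tilt correction: target tool z down, y at yawy
    if yawy is None: yawy=yy
    a=np.radians(yawy); y=np.array([np.cos(a),np.sin(a),0]); z=np.array([0,0,-1.]); x=np.cross(y,z)
    rv=np.degrees(R.from_matrix(Rm.T@np.c_[x,y,z]).as_rotvec())
    print('t',s['time'].round(2) if hasattr(s['time'],'round') else s['time'],'pos',s['tool_pos'].round(4),'yawy',yy.round(2),'F',s['contact_force'].round(1),'T',s['ft_torque'].round(2),'w',round(s['gripper_width'],3),'q',np.degrees(s['joint_pos']).round(0))
    print('lin(mm)',(l*1000).round(1),'rot',rv.round(2))
E
python3 -c "
from h import *
plan([.4704,.1984,.231],-74.9)"
```

```text
t 0.15 pos [0.2004 0.5915 0.2304] yawy 71.28 F [-0.3  0.8 -0.4] T [-0.02  0.    0.01] w 0.996 q [64.  3. 92.  0. 85. -7.]
lin(mm) [-3.819e+02 -2.856e+02 -3.000e-01] rot [-5.0000e-02  1.1000e-01  1.4618e+02]
```

apply_moves(commands=[{"linear":[-0.035,-0.026,0],"delta_rot":[0,0,7],"fingers":0},{"linear":[-0.07,-0.052,0],"delta_rot":[0,0,15],"fingers":0},{"linear":[-0.105,-0.078,0],"delta_rot":[0,0,23],"fingers":0},{"linear":[-0.14,-0.105,0],"delta_rot":[0,0,31],"fingers":0},{"linear":[-0.175,-0.131,0],"delta_rot":[0,0,39],"fingers":0},{"linear":[-0.21,-0.157,0],"delta_rot":[0,0,47],"fingers":0},{"linear":[-0.245,-0.183,0],"delta_rot":[0,0,55],"fingers":0},{"linear":[-0.28,-0.209,0],"delta_rot":[0,0,63],"fingers":0}])

```text
time: 0.95
tool_pos: [0.3992, 0.3024, 0.2311]
tool_rot: [-0.0, 0.656, 0.754, 0.0]
contact_force: [0.8, 0.7, 1.1]
gripper_width: 0.998
```

```bash
python3 -c "
from h import *
plan([.4704,.1984,.231],-74.9)"
```

```text
t 0.95 pos [0.3992 0.3024 0.2311] yawy 7.96 F [0.8 0.7 1.1] T [-0.04 -0.06  0.04] w 0.998 q [ 29. -14. 109.   0.  86.  21.]
lin(mm) [-1.129e+02  5.610e+01  1.000e-01] rot [-0.   -0.   82.86]
```

apply_moves(commands=[{"linear":[-0.02,0.01,0],"delta_rot":[0,0,8],"fingers":0},{"linear":[-0.04,0.02,0],"delta_rot":[0,0,16],"fingers":0},{"linear":[-0.06,0.03,0],"delta_rot":[0,0,24],"fingers":0},{"linear":[-0.08,0.04,0],"delta_rot":[0,0,32],"fingers":0},{"linear":[-0.1,0.05,0],"delta_rot":[0,0,40],"fingers":0},{"linear":[-0.113,0.056,0],"delta_rot":[0,0,48],"fingers":0},{"linear":[-0.113,0.056,0],"delta_rot":[0,0,56],"fingers":0},{"linear":[-0.113,0.056,0],"delta_rot":[0,0,64],"fingers":0}])

```text
time: 1.75
tool_pos: [0.4705, 0.1997, 0.2309]
tool_rot: [-0.0, 0.957, 0.291, -0.0]
contact_force: [-1.1, -0.1, -0.1]
gripper_width: 1.001
```

```bash
python3 -c "
from h import *
plan([.4704,.1984,.231],-74.9)"
```

```text
t 1.75 pos [0.4705 0.1997 0.2309] yawy -56.12 F [-1.1 -0.1 -0.1] T [-0.   -0.02  0.  ] w 1.001 q [ 15. -13. 107.   0.  86.  71.]
lin(mm) [-0.8  1.1 -0.1] rot [-1.000e-02  4.000e-02  1.878e+01]
```

apply_moves(commands=[{"linear":[0,0.001,0],"delta_rot":[0,0,8],"fingers":0},{"linear":[0,0.001,0.01],"delta_rot":[0,0,16],"fingers":0},{"linear":[-0.001,0.001,0.02],"delta_rot":[0,0,18.8],"fingers":0},{"linear":[-0.001,0.001,0.03],"delta_rot":[0,0,18.8],"fingers":0},{"linear":[-0.001,0.001,0.03],"delta_rot":[0,0,18.8],"fingers":0},{"linear":[-0.001,0.001,0.03],"delta_rot":[0,0,18.8],"fingers":0},{"linear":[-0.001,0.001,0.03],"delta_rot":[0,0,18.8],"fingers":0},{"linear":[-0.001,0.001,0.03],"delta_rot":[0,0,18.8],"fingers":0}])

```text
time: 2.55
tool_pos: [0.4705, 0.1991, 0.202]
tool_rot: [-0.0, 0.991, 0.135, 0.001]
contact_force: [0.9, -0.3, -0.2]
gripper_width: 0.999
```

```bash
python3 -c "
from h import *
plan([.4704,.1984,.085],-74.9)
s,im=snap('wrist','w1'); snap('top','t1')
c=cam('wrist',s)
print(proj(c,[[.4704,.1984,.116]]))
a=np.radians(15.1);x=np.array([np.cos(a),np.sin(a),0]);y=np.array([-x[1],x[0],0]);m=np.array([.4704,.1984,.116])
P=[m+.036*i*x+.009*j*y for i,j in((1,1),(1,-1),(-1,-1),(-1,1))]
p=proj(c,P);print(p)
im=im[:,:,::-1].copy();cv2.polylines(im,[p.round().astype(int)],True,(0,255,0));cv2.imwrite('pics/w1o.png',im)
"
```

```text
t 2.55 pos [0.4705 0.1991 0.202 ] yawy -74.51 F [ 0.9 -0.3 -0.2] T [-0.03  0.01 -0.01] w 0.999 q [ 15. -12. 109.   0.  82.  89.]
lin(mm) [ -0.4   0.6 117. ] rot [ 0.   -0.07  0.39]
[[279.72001866 210.90557722]]
[[265.49248193 155.64708766]
 [294.77828108 155.85538539]
 [292.67435656 261.2311628 ]
 [266.00422073 261.05893995]]
```

View pics/w1o.png

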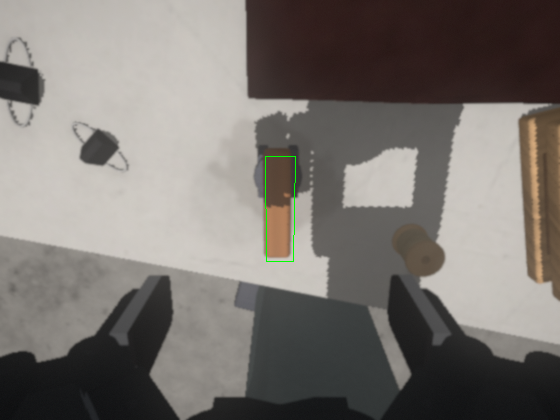

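apply_moves(commands=[{"linear":[-0.002,0,0.03],"delta_rot":[0,0,0.4],"fingers":0},{"linear":[-0.002,0,0.055],"delta_rot":[0,0,0.4],"fingers":0},{"linear":[-0.002,0,0.08],"delta_rot":[0,0,0.4],"fingers":0},{"linear":[-0.002,0,0.1],"delta_rot":[0,0,0.4],"fingers":0},{"linear":[-0.002,0,0.112],"delta_rot":[0,0,0.4],"fingers":0},{"linear":[-0.002,0,0.117],"delta_rot":[0,0,0.4],"fingers":0},{"linear":[-0.002,0,0.117],"delta_rot":[0,0,0.4],"fingers":0},{"linear":[-0.002,0,0.117],"delta_rot":[0,0,0.4],"fingers":0}])

```text
time: 3.45
tool_pos: [0.4691, 0.1986, 0.0855]
tool_rot: [-0.0, 0.991, 0.131, 0.001]
contact_force: [-0.7, -0.4, -0.1]
gripper_width: 1.0
```

```bash
python3 -c "
from h import *
plan([.472,.199,.085],-74.9)
snap('wrist','w2'); snap('scene','s2')
crop('scene0','c3',130,80,300,250,4);crop('s2','c4',130,80,300,250,3)
"
```

```text
t 3.45 pos [0.4691 0.1986 0.0855] yawy -74.92 F [-0.7 -0.4 -0.1] T [-0.01  0.03  0.01] w 1.0 q [ 15.  -5. 115.   0.  70.  89.]
lin(mm) [2.9 0.4 0.5] rot [-0.   -0.11 -0.02]
```

View pics/w2.png

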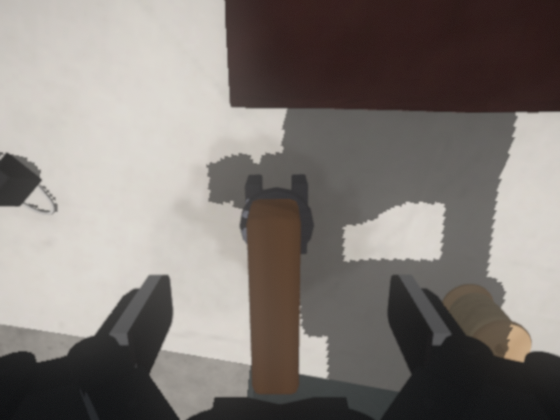

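View pics/c4.png

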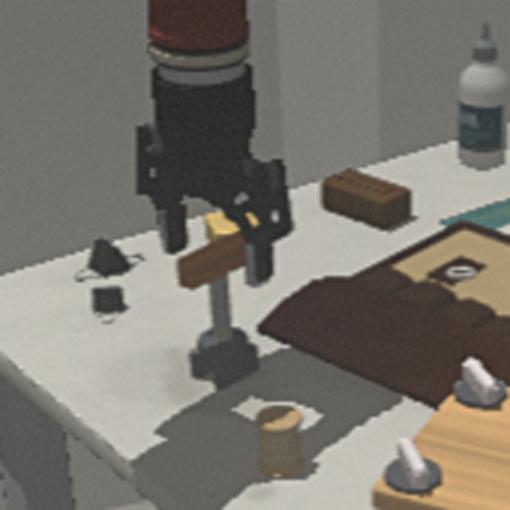

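```bash
python3 -c "
from h import *
s=state();c=cam('wrist',s)
P=back(c,[[250,198],[300,198],[252,393],[298,393]],.116);print(P,P.mean(0))
T=q2R(s['tool_rot']).T@(P.mean(0)-s['tool_pos']);print(T,np.linalg.norm(P[0]-P[2]),np.linalg.norm(P[0]-P[1]))
plan([.4735,.1995,.085],-74.9)
"
```

```text
[[0.51091022 0.21891446 0.116     ]
 [0.51498341 0.20381642 0.116     ]
 [0.43681249 0.20002926 0.116     ]
 [0.44127904 0.18343449 0.116     ]] [0.47599629 0.20154866 0.116     ]
[ 0.00743728 -0.00099046 -0.03029879] 0.07646649391070318 0.015637835925587353
t 3.55 pos [0.4691 0.1987 0.0857] yawy -74.92 F [-0.2  0.3 -0.6] T [-0.02  0.06 -0.03] w 1.002 q [ 15.  -5. 115.   0.  70.  89.]
lin(mm) [4.4 0.3 0.7] rot [ 0.   -0.14 -0.02]
```

apply_moves(commands=[{"linear":[0.0045,0,0.0005],"delta_rot":[0,0,0],"fingers":0},{"linear":[0.0045,0,0.0005],"delta_rot":[0,0,0],"fingers":0},{"linear":[0.0045,0,0.0005],"delta_rot":[0,0,0],"fingers":255},{"linear":[0.0045,0,0.0005],"delta_rot":[0,0,0],"fingers":255},{"linear":[0.0045,0,0.0005],"delta_rot":[0,0,0],"fingers":255},{"linear":[0.0045,0,0.0005],"delta_rot":[0,0,0],"fingers":255},{"linear":[0.0045,0,0.0005],"delta_rot":[0,0,0],"fingers":255},{"linear":[0.0045,0,0.0005],"delta_rot":[0,0,0],"fingers":255}])

```text
time: 4.35
tool_pos: [0.4725, 0.1996, 0.0838]
tool_rot: [-0.0, 0.991, 0.131, -0.0]
contact_force: [-0.8, 0.6, 0.6]
gripper_width: 0.2
```

apply_moves(commands=[{"linear":[0,0,0],"delta_rot":[0,0,0],"fingers":255},{"linear":[0,0,0],"delta_rot":[0,0,0],"fingers":255},{"linear":[0,0,-0.01],"delta_rot":[0,0,0],"fingers":255},{"linear":[0,0,-0.03],"delta_rot":[0,0,0],"fingers":255},{"linear":[0,0,-0.06],"delta_rot":[0,0,0],"fingers":255},{"linear":[0,0,-0.09],"delta_rot":[0,0,0],"fingers":255},{"linear":[0,0,-0.115],"delta_rot":[0,0,0],"fingers":255},{"linear":[0,0,-0.115],"delta_rot":[0,0,0],"fingers":255}])

```text
time: 5.15
tool_pos: [0.475, 0.2002, 0.204]
tool_rot: [-0.001, 0.991, 0.131, 0.004]
contact_force: [1.0, -0.4, -1.1]
gripper_width: 0.203
```

```bash
python3 -c "
from h import *
plan([.472,.199,.2],-74.9)
snap('wrist','w3'); snap('scene','s3')
crop('s3','c4',100,50,300,220,3)
plan([.46,-.079,.23],-16.1)
"
```

```text
t 5.15 pos [0.475  0.2002 0.204 ] yawy -74.92 F [ 1.  -0.4 -1.1] T [ 0.06 -0.04 -0.01] w 0.203 q [ 15. -12. 109.  -0.  82.  90.]
lin(mm) [-3.3  0.4  3.9] rot [ 0.01 -0.51 -0.02]
t 5.25 pos [0.4725 0.1995 0.1988] yawy -74.93 F [-1.1 -0.1 -2.1] T [-0.01  0.03  0.05] w 0.201 q [ 15. -11. 109.  -0.  82.  90.]
lin(mm) [-84.5 265.7 -31.2] rot [ 2.000e-02 -3.000e-02 -5.883e+01]
```

View pics/w3.png

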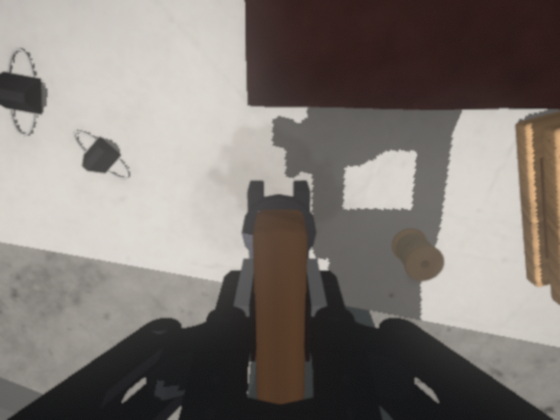

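View pics/c4.png

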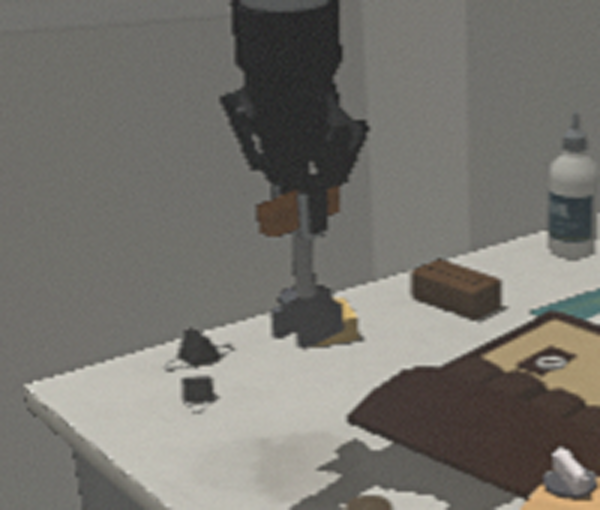

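```bash
python3 -c "
from h import *
s=state();c=cam('wrist',s);Rm=q2R(s['tool_rot'])
def pt(x,y,z): return proj(c,[s['tool_pos']+Rm@np.array([x,y,z])])[0].round(1)
for dx in(-.002,0,.002,.004): print(dx,pt(.036+dx,.009,-.032),pt(.036+dx,.009,-.008),pt(-.036+dx,.009,-.032),'fork',pt(.022+dx,.018,.0835),pt(.022+dx,.018,.0595),pt(.022+dx,-.018,.0595))
"
python3 - <<'E'
import sys;sys.path.insert(0,'.')
from h import *
crop('w3','c5',220,160,340,420,3)
E
```

```text
-0.002 [306.1 234.7] [301.9 209.4] [302.  411.9] fork [307.7 181.4] [310.7 192.7] [246.5 192.7]
0 [306.2 228.8] [302.  204.4] [302.1 407.7] fork [307.8 178.3] [310.8 189.3] [246.4 189.3]
0.002 [306.3 223. ] [302.1 199.4] [302.2 403.4] fork [307.9 175.2] [310.9 185.8] [246.3 185.8]
0.004 [306.5 217. ] [302.2 194.3] [302.3 399.1] fork [308. 172.] [311.  182.4] [246.2 182.4]
```

Run:
```python
from h import *
crop('w3','c5',220,170,340,270,6)
```

```text
(no output)
```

View pics/c5.png

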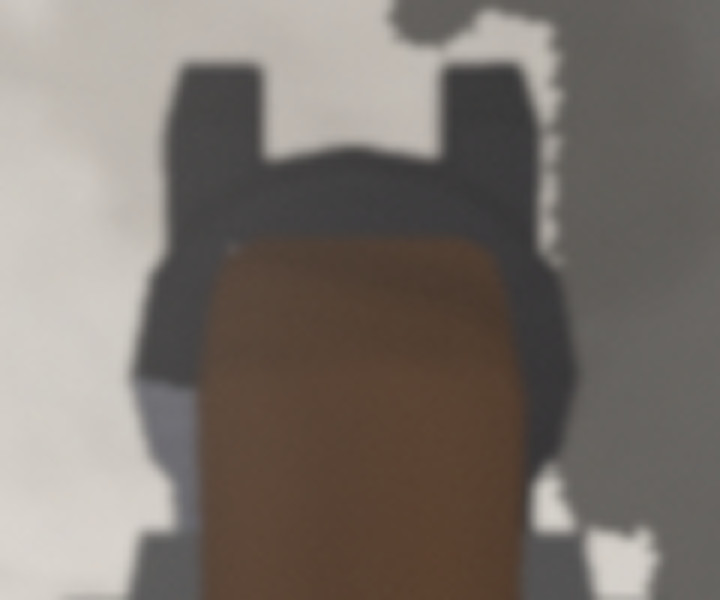

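apply_moves(commands=[{"linear":[-0.01,0.03,-0.032],"delta_rot":[0,0,-7],"fingers":255},{"linear":[-0.02,0.065,-0.032],"delta_rot":[0,0,-14],"fingers":255},{"linear":[-0.032,0.1,-0.032],"delta_rot":[0,0,-22],"fingers":255},{"linear":[-0.044,0.14,-0.032],"delta_rot":[0,0,-30],"fingers":255},{"linear":[-0.056,0.18,-0.032],"delta_rot":[0,0,-38],"fingers":255},{"linear":[-0.068,0.22,-0.032],"delta_rot":[0,0,-46],"fingers":255},{"linear":[-0.08,0.25,-0.032],"delta_rot":[0,0,-53],"fingers":255},{"linear":[-0.0845,0.2655,-0.032],"delta_rot":[0,0,-58.8],"fingers":255}])

```text
time: 6.05
tool_pos: [0.4583, -0.081, 0.2279]
tool_rot: [-0.002, 0.799, 0.602, -0.002]
contact_force: [-0.6, 0.6, -1.8]
gripper_width: 0.201
```

apply_moves(commands=[{"linear":[0,0,0],"delta_rot":[0,0,0],"fingers":255},{"linear":[0,0,0],"delta_rot":[0,0,0],"fingers":255},{"linear":[0,0,0],"delta_rot":[0,0,0],"fingers":255},{"linear":[0,0,0],"delta_rot":[0,0,0],"fingers":255},{"linear":[0,0,0],"delta_rot":[0,0,0],"fingers":255},{"linear":[0,0,0],"delta_rot":[0,0,0],"fingers":255},{"linear":[0,0,0],"delta_rot":[0,0,0],"fingers":255},{"linear":[0,0,0],"delta_rot":[0,0,0],"fingers":255}])

```text
time: 6.85
tool_pos: [0.4601, -0.0786, 0.2309]
tool_rot: [0.0, 0.799, 0.601, 0.0]
contact_force: [-0.7, 0.4, -0.6]
gripper_width: 0.204
```

Run:
```python
from h import *
plan([.46,-.079,.16],-16.1)
s,im=snap('wrist','w4'); c=cam('wrist',s)
S=np.array([.4595,-.0792,0]);a=np.radians(73.9);x=np.array([np.cos(a),np.sin(a),0]);y=np.array([-x[1],x[0],0])
P=[S+np.array([0,0,.073])+.022*i*x+.005*j*y for i,j in((1,1),(1,-1),(-1,-1),(-1,1))]
C=[S+np.array([0,0,.059])+.02*(np.cos(t)*x+np.sin(t)*y) for t in np.linspace(0,6.28,30)]
im=im[:,:,::-1].copy()
for q,col in((P,(0,255,0)),(C,(0,0,255))): cv2.polylines(im,[proj(c,q).round().astype(int)],True,col)
cv2.imwrite('pics/w4o.png',im); snap('scene','s4'); crop('s4','c6',180,80,400,290,3)
```

```text
t 6.85 pos [ 0.4601 -0.0786  0.2309] yawy -16.11 F [-0.7  0.4 -0.6] T [-0.05 -0.04 -0.03] w 0.204 q [-19. -20. 113.  -0.  87.  -3.]
lin(mm) [-0.4  0.  70.9] rot [ 0.01  0.   -0.01]
```

View pics/w4o.png

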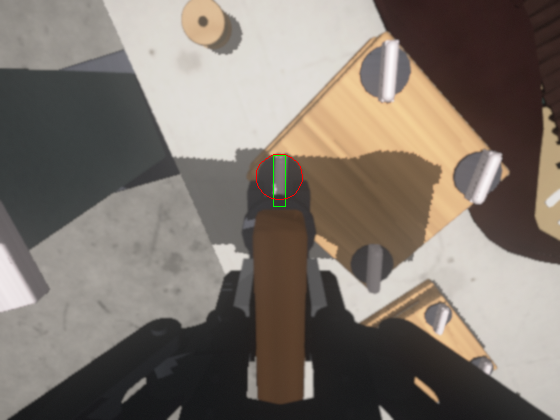

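View pics/w4.png

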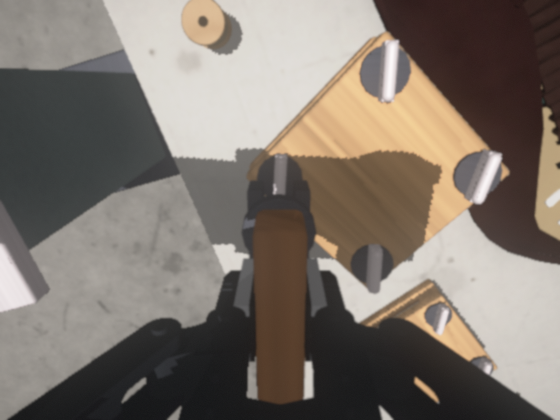

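View pics/c6.png

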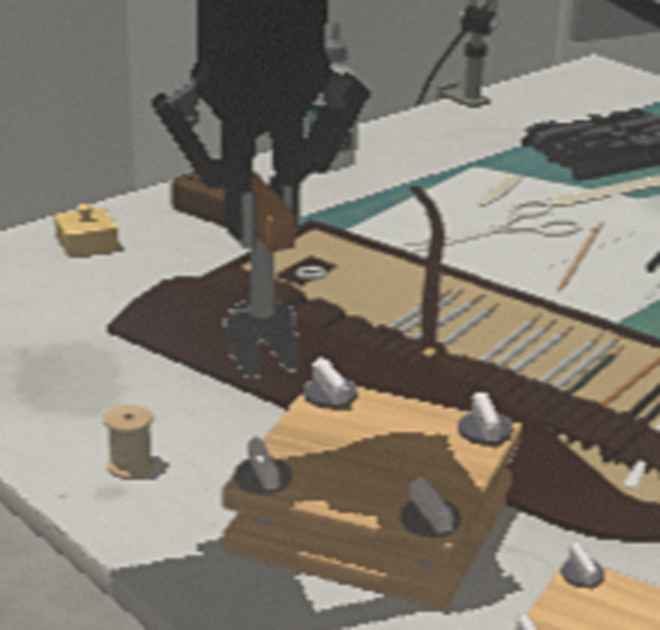

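apply_moves(commands=[{"linear":[0,0,0.02],"delta_rot":[0,0,0],"fingers":255},{"linear":[0,0,0.04],"delta_rot":[0,0,0],"fingers":255},{"linear":[0,0,0.055],"delta_rot":[0,0,0],"fingers":255},{"linear":[0,0,0.063],"delta_rot":[0,0,0],"fingers":255},{"linear":[0,0,0.068],"delta_rot":[0,0,0],"fingers":255},{"linear":[0,0,0.072],"delta_rot":[0,0,0],"fingers":255},{"linear":[0,0,0.076],"delta_rot":[0,0,0],"fingers":255},{"linear":[0,0,0.078],"delta_rot":[0,0,0],"fingers":255}])

```text
time: 7.75
tool_pos: [0.4603, -0.0788, 0.153]
tool_rot: [0.0, 0.799, 0.601, 0.0]
contact_force: [-0.5, 0.8, -1.7]
gripper_width: 0.196
```

apply_moves(commands=[{"linear":[0,0,0.002],"delta_rot":[0,0,0],"fingers":255},{"linear":[0,0,0.004],"delta_rot":[0,0,0],"fingers":255},{"linear":[0,0,0.006],"delta_rot":[0,0,0],"fingers":255},{"linear":[0,0,0.008],"delta_rot":[0,0,0],"fingers":255},{"linear":[0,0,0.008],"delta_rot":[0,0,0],"fingers":255},{"linear":[0,0,0.008],"delta_rot":[0,0,0],"fingers":255},{"linear":[0,0,0.008],"delta_rot":[0,0,0],"fingers":255},{"linear":[0,0,0.008],"delta_rot":[0,0,0],"fingers":255}])

```text
time: 8.55
tool_pos: [0.4601, -0.0788, 0.1449]
tool_rot: [0.0, 0.799, 0.601, 0.0]
contact_force: [-0.3, -0.1, -1.2]
gripper_width: 0.2
```

Run:
```python
from h import *
plan([.4597,-.079,.1445],-16.1)
s,im=snap('wrist','w5'); snap('scene','s5'); crop('s5','c7',180,80,400,290,3)
```

```text
t 8.55 pos [ 0.4601 -0.0788  0.1449] yawy -16.12 F [-0.3 -0.1 -1.2] T [-0.   -0.01  0.01] w 0.2 q [-19. -16. 118.   0.  78.  -3.]
lin(mm) [-0.3 -0.3  0.4] rot [ 0.01  0.   -0.02]
```

View pics/w5.png

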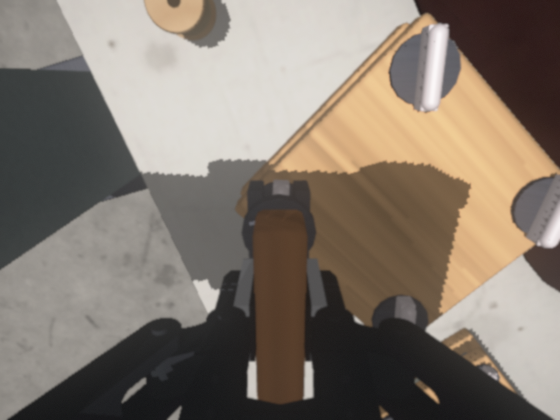

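View pics/c7.png

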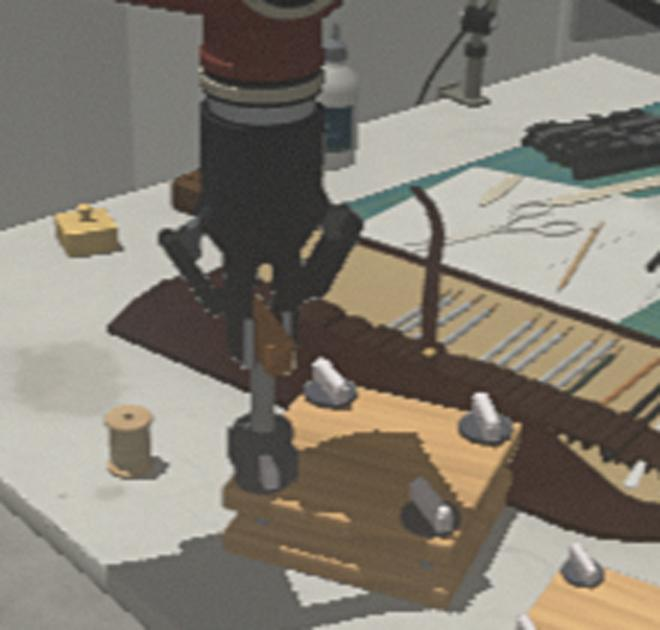

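apply_moves(commands=[{"linear":[0,0,0],"delta_rot":[0,0,5],"fingers":255},{"linear":[0,0,0],"delta_rot":[0,0,11],"fingers":255},{"linear":[0,0,0],"delta_rot":[0,0,17],"fingers":255},{"linear":[0,0,0],"delta_rot":[0,0,23],"fingers":255},{"linear":[0,0,0],"delta_rot":[0,0,29],"fingers":255},{"linear":[0,0,0],"delta_rot":[0,0,35],"fingers":255},{"linear":[0,0,0],"delta_rot":[0,0,41],"fingers":255},{"linear":[0,0,0],"delta_rot":[0,0,47],"fingers":255}])

```text
time: 9.45
tool_pos: [0.4608, -0.0796, 0.1451]
tool_rot: [0.001, 0.973, 0.231, 0.001]
contact_force: [1.5, -3.8, -4.1]
gripper_width: 0.201
```

Run:
```python
from h import *
plan([.4601,-.0788,.1447],-115)
s,im=snap('wrist','w6'); snap('scene','s6'); crop('s6','c7',180,80,400,290,3)
```

```text
t 9.45 pos [ 0.4608 -0.0796  0.1451] yawy -63.35 F [ 1.5 -3.8 -4.1] T [-0.68 -0.53  0.07] w 0.201 q [-19. -16. 118.  -0.  77.  44.]
lin(mm) [-0.3 -1.   0.4] rot [ 0.14 -0.14 51.65]
```

View pics/w6.png

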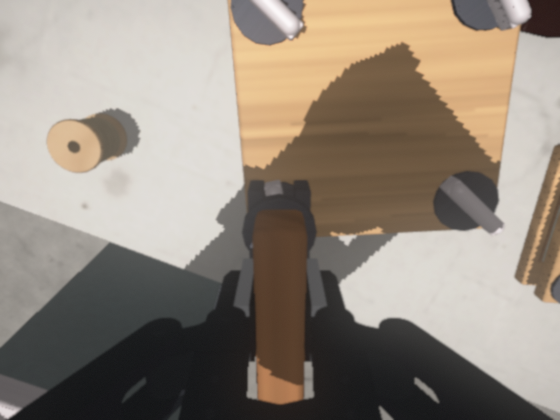

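View pics/c7.png

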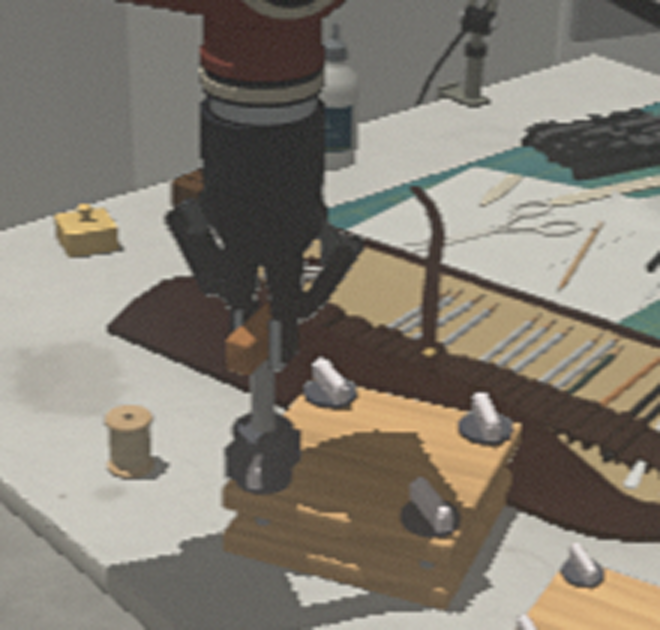

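apply_moves(commands=[{"linear":[0,0,0],"delta_rot":[0,0,6],"fingers":255},{"linear":[0,0,0],"delta_rot":[0,0,12],"fingers":255},{"linear":[0,0,0],"delta_rot":[0,0,18],"fingers":255},{"linear":[0,0,0],"delta_rot":[0,0,24],"fingers":255},{"linear":[0,0,0],"delta_rot":[0,0,30],"fingers":255},{"linear":[0,0,0],"delta_rot":[0,0,36],"fingers":255},{"linear":[0,0,0],"delta_rot":[0,0,42],"fingers":255},{"linear":[0,0,0],"delta_rot":[0,0,48],"fingers":255}])

```text
time: 10.35
tool_pos: [0.4603, -0.0804, 0.1451]
tool_rot: [0.002, 0.983, -0.184, 0.001]
contact_force: [0.6, -5.4, -2.9]
gripper_width: 0.2
```

Run:
```python
from h import *
plan([.4601,-.0788,.1447],-115)
s,im=snap('wrist','w7'); crop('w7','c8',220,150,340,250,6)
```

```text
t 10.35 pos [ 0.4603 -0.0804  0.1451] yawy -111.2 F [ 0.6 -5.4 -2.9] T [-1.37 -0.29  0.16] w 0.2 q [-19. -16. 118.  -0.  78.  92.]
lin(mm) [-0.7 -1.4  0.4] rot [ 0.21 -0.14  3.8 ]
```

View pics/c8.png

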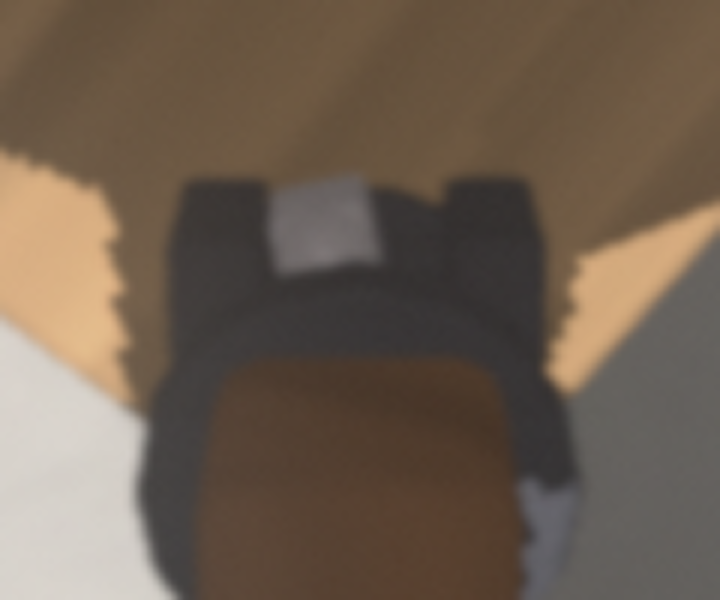

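apply_moves(commands=[{"linear":[0,0,0],"delta_rot":[0,0,3],"fingers":255},{"linear":[0,0,0],"delta_rot":[0,0,3],"fingers":255},{"linear":[0,0,0],"delta_rot":[0,0,-3],"fingers":255},{"linear":[0,0,0],"delta_rot":[0,0,-6],"fingers":255},{"linear":[0,0,0],"delta_rot":[0,0,-6],"fingers":255},{"linear":[0,0,0],"delta_rot":[0,0,-6],"fingers":255},{"linear":[0,0,-0.01],"delta_rot":[0,0,-6],"fingers":255},{"linear":[0,0,-0.02],"delta_rot":[0,0,-6],"fingers":255}])

```text
time: 11.2
tool_pos: [0.4599, -0.0787, 0.1654]
tool_rot: [-0.0, 0.991, -0.132, -0.0]
contact_force: [-0.4, -0.1, -1.4]
gripper_width: 0.198
```

apply_moves(commands=[{"linear":[0,0,-0.02],"delta_rot":[0,0,0],"fingers":255},{"linear":[0,0,-0.04],"delta_rot":[0,0,0],"fingers":255},{"linear":[0,0,-0.06],"delta_rot":[0,0,0],"fingers":255},{"linear":[0,0,-0.065],"delta_rot":[0,0,0],"fingers":255},{"linear":[0,0,-0.065],"delta_rot":[0,0,0],"fingers":255},{"linear":[0,0,-0.065],"delta_rot":[0,0,0],"fingers":255},{"linear":[0,0,-0.065],"delta_rot":[0,0,0],"fingers":255},{"linear":[0,0,-0.065],"delta_rot":[0,0,0],"fingers":255}])

```text
time: 12.0
tool_pos: [0.4595, -0.0786, 0.2286]
tool_rot: [-0.0, 0.991, -0.132, -0.001]
contact_force: [-1.4, 0.1, -1.6]
gripper_width: 0.207
```

Run:
```python
from h import *
plan([.6222,-.1241,.231],-24.4)
s,im=snap('wrist','w8'); c=cam('wrist',s)
im=im[:,:,::-1].copy()
a=np.radians(-15.2)
S=np.array([.4595,-.0792,.073]);x=np.array([np.cos(a),np.sin(a),0]);y=np.array([-x[1],x[0],0])
P=[S+.022*i*x+.005*j*y for i,j in((1,1),(1,-1),(-1,-1),(-1,1))]
cv2.polylines(im,[proj(c,P).round().astype(int)],True,(0,255,0))
cv2.imwrite('pics/w8o.png',im)
```

```text
t 12.0 pos [ 0.4595 -0.0786  0.2286] yawy -105.13 F [-1.4  0.1 -1.6] T [-0.02  0.01 -0.05] w 0.207 q [-19. -19. 113.  -0.  87.  86.]
lin(mm) [169.    1.5  -2.8] rot [ -0.09   0.1  -80.73]
```

View pics/w8o.png

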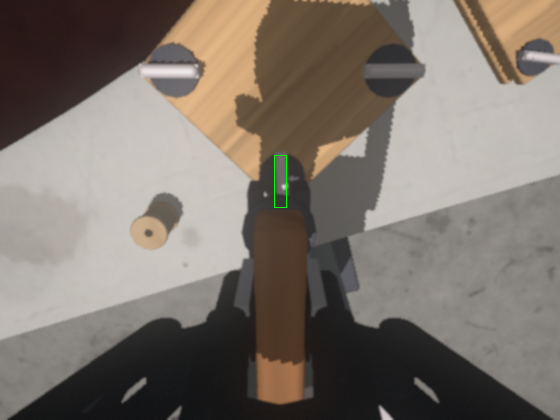

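apply_moves(commands=[{"linear":[0.02,0,-0.003],"delta_rot":[0,0,-7],"fingers":255},{"linear":[0.045,0,-0.003],"delta_rot":[0,0,-14],"fingers":255},{"linear":[0.07,0,-0.003],"delta_rot":[0,0,-22],"fingers":255},{"linear":[0.095,0.001,-0.003],"delta_rot":[0,0,-30],"fingers":255},{"linear":[0.12,0.001,-0.003],"delta_rot":[0,0,-38],"fingers":255},{"linear":[0.14,0.001,-0.003],"delta_rot":[0,0,-46],"fingers":255},{"linear":[0.16,0.001,-0.003],"delta_rot":[0,0,-54],"fingers":255},{"linear":[0.169,0.0015,-0.003],"delta_rot":[0,0,-62],"fingers":255}])

```text
time: 12.85
tool_pos: [0.6238, -0.1247, 0.2317]
tool_rot: [-0.0, 0.916, 0.4, -0.0]
contact_force: [-0.0, 0.6, -1.4]
gripper_width: 0.2
```

Run:
```python
from h import *
plan([.6222,-.1241,.231],-24.4)
```

```text
t 12.85 pos [ 0.6238 -0.1247  0.2317] yawy -42.8 F [-0.   0.6 -1.4] T [-0.02  0.02  0.  ] w 0.2 q [-18.   5.  91.   0.  85.  25.]
lin(mm) [-0.7 -1.6  0.7] rot [ -0.06   0.02 -18.4 ]
```

apply_moves(commands=[{"linear":[0,0,0],"delta_rot":[0,0,-7],"fingers":255},{"linear":[0,0,0],"delta_rot":[0,0,-14],"fingers":255},{"linear":[0,0,0],"delta_rot":[0,0,-18.4],"fingers":255},{"linear":[0,0,0],"delta_rot":[0,0,-18.4],"fingers":255},{"linear":[0,0,0],"delta_rot":[0,0,-18.4],"fingers":255},{"linear":[0,0,0],"delta_rot":[0,0,-18.4],"fingers":255},{"linear":[0,0,0],"delta_rot":[0,0,-18.4],"fingers":255},{"linear":[0,0,0],"delta_rot":[0,0,-18.4],"fingers":255}])

```text
time: 13.65
tool_pos: [0.6228, -0.1243, 0.2328]
tool_rot: [-0.0, 0.842, 0.539, -0.0]
contact_force: [-0.1, 0.4, -2.8]
gripper_width: 0.206
```

Run:
```python
from h import *
plan([.6222,-.1241,.1445],-24.4)
s,im=snap('wrist','w9'); c=cam('wrist',s)
im=im[:,:,::-1].copy()
for S,a in (((.6222,-.1241),65.6),((.4595,-.0792),-15.2)):
    S=np.array([*S,.073]);a=np.radians(a);x=np.array([np.cos(a),np.sin(a),0]);y=np.array([-x[1],x[0],0])
    P=[S+.022*i*x+.005*j*y for i,j in((1,1),(1,-1),(-1,-1),(-1,1))]
    C=[S-[0,0,.014]+.02*(np.cos(t)*x+np.sin(t)*y) for t in np.linspace(0,6.28,30)]
    for q,col in((P,(0,255,0)),(C,(0,0,255))): cv2.polylines(im,[proj(c,q).round().astype(int)],True,col)
cv2.imwrite('pics/w9o.png',im)
crop('w9','c9',220,130,340,230,6)
snap('top','t9'); crop('t9','c10',255,165,355,260,6)
```

```text
t 13.65 pos [ 0.6228 -0.1243  0.2328] yawy -24.74 F [-0.1  0.4 -2.8] T [-0.02 -0.04  0.05] w 0.206 q [-18.   4.  91.  -0.  85.   7.]
lin(mm) [-0.1 -0.6 88.3] rot [-0.    0.   -0.34]
```

View pics/w9o.png

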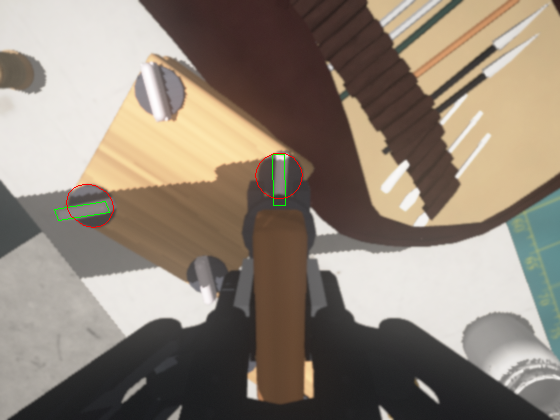

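View pics/c9.png

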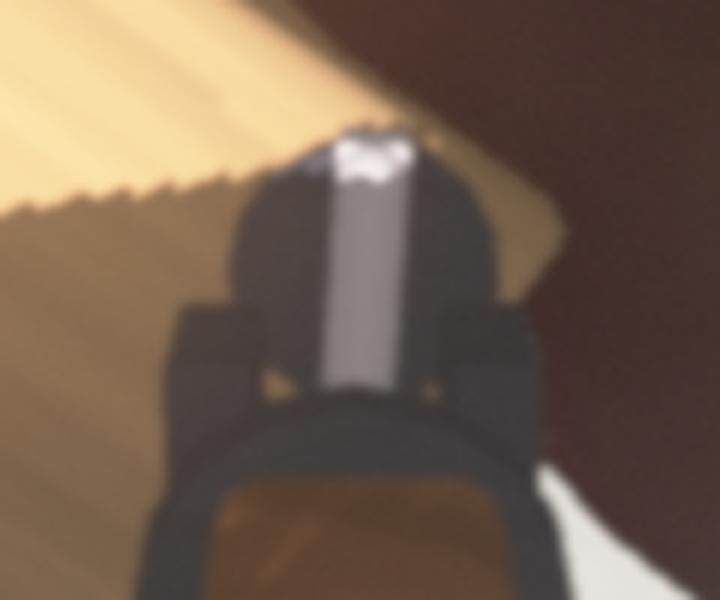

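View pics/c10.png

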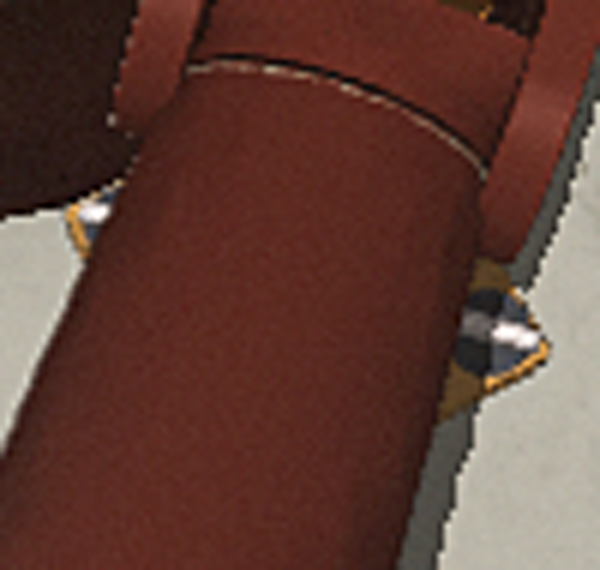

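apply_moves(commands=[{"linear":[0,0,0.02],"delta_rot":[0,0,2],"fingers":255},{"linear":[0,0,0.04],"delta_rot":[0,0,2],"fingers":255},{"linear":[0,0,0.055],"delta_rot":[0,0,2],"fingers":255},{"linear":[0,0,0.064],"delta_rot":[0,0,2],"fingers":255},{"linear":[0,0,0.069],"delta_rot":[0,0,2],"fingers":255},{"linear":[0,0,0.074],"delta_rot":[0,0,2],"fingers":255},{"linear":[0,0,0.078],"delta_rot":[0,0,2],"fingers":255},{"linear":[0,0,0.08],"delta_rot":[0,0,2],"fingers":255}])

```text
time: 14.55
tool_pos: [0.623, -0.1244, 0.153]
tool_rot: [0.0, 0.851, 0.525, 0.0]
contact_force: [-0.2, 0.5, -2.0]
gripper_width: 0.2
```

Run:
```python
from h import *
plan([.6222,-.1241,.145],-26.5)
s,im=snap('wrist','w10')
crop('w10','c9',220,130,340,230,6)
```

```text
t 14.55 pos [ 0.623  -0.1244  0.153 ] yawy -26.72 F [-0.2  0.5 -2. ] T [-0.01 -0.03 -0.  ] w 0.2 q [-18.   8.  95.  -0.  77.   9.]
lin(mm) [-0.1 -0.8  8. ] rot [ 0.03 -0.   -0.22]
```

View pics/c9.png

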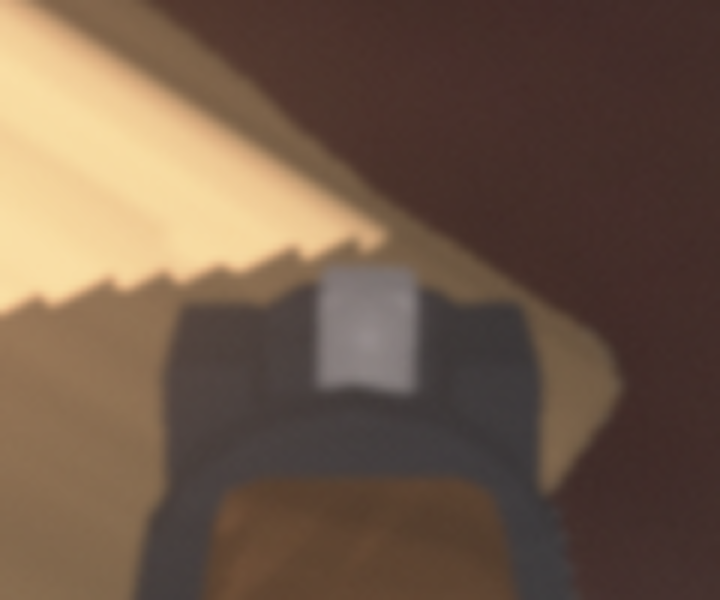

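Fork well centred over the tab (tab columns ~273–289, channel ~262–296). Down 8 mm more, then begin turning. Key x is now ~63°, target about −24° (87° more).

apply_moves(commands=[{"linear":[0,0,0.003],"delta_rot":[0,0,0],"fingers":255},{"linear":[0,0,0.006],"delta_rot":[0,0,0],"fingers":255},{"linear":[0,0,0.008],"delta_rot":[0,0,0],"fingers":255},{"linear":[0,0,0.008],"delta_rot":[0,0,0],"fingers":255},{"linear":[0,0,0.008],"delta_rot":[0,0,6],"fingers":255},{"linear":[0,0,0.008],"delta_rot":[0,0,12],"fingers":255},{"linear":[0,0,0.008],"delta_rot":[0,0,18],"fingers":255},{"linear":[0,0,0.008],"delta_rot":[0,0,24],"fingers":255}])

```text
time: 15.4
tool_pos: [0.6235, -0.1247, 0.145]
tool_rot: [0.001, 0.942, 0.334, 0.001]
contact_force: [2.5, -0.7, -3.6]
gripper_width: 0.204
```

Run:
```python
from h import *
plan([.6222,-.1241,.145],-114)
```

```text
t 15.4 pos [ 0.6235 -0.1247  0.145 ] yawy -50.95 F [ 2.5 -0.7 -3.6] T [-0.22 -0.42  0.08] w 0.204 q [-18.   8.  95.  -0.  76.  33.]
lin(mm) [-0.6 -1.2  0. ] rot [ 0.08 -0.11 63.05]
```

apply_moves(commands=[{"linear":[0,0,0],"delta_rot":[0,0,7],"fingers":255},{"linear":[0,0,0],"delta_rot":[0,0,14],"fingers":255},{"linear":[0,0,0],"delta_rot":[0,0,21],"fingers":255},{"linear":[0,0,0],"delta_rot":[0,0,28],"fingers":255},{"linear":[0,0,0],"delta_rot":[0,0,35],"fingers":255},{"linear":[0,0,0],"delta_rot":[0,0,42],"fingers":255},{"linear":[0,0,0],"delta_rot":[0,0,49],"fingers":255},{"linear":[0,0,0],"delta_rot":[0,0,56],"fingers":255}])

```text
time: 16.2
tool_pos: [0.623, -0.1249, 0.145]
tool_rot: [0.001, 0.989, -0.148, 0.0]
contact_force: [-0.0, -2.4, -2.0]
gripper_width: 0.2
```

Run:
```python
from h import *
plan([.6222,-.1241,.145],-114)
s,im=snap('wrist','w11')
```

```text
t 16.2 pos [ 0.623  -0.1249  0.145 ] yawy -106.99 F [-0.  -2.4 -2. ] T [-0.41 -0.06  0.18] w 0.2 q [-18.   8.  95.  -0.  76.  89.]
lin(mm) [-1.  -0.6  0. ] rot [ 0.07 -0.06  7.01]
```

View pics/w11.png

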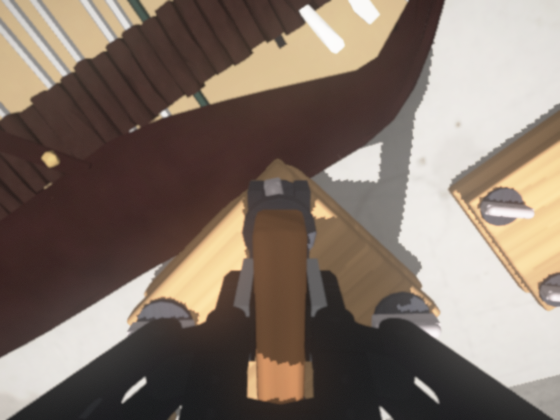

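apply_moves(commands=[{"linear":[0,0,0],"delta_rot":[0,0,5],"fingers":255},{"linear":[0,0,0],"delta_rot":[0,0,7],"fingers":255},{"linear":[0,0,0],"delta_rot":[0,0,7],"fingers":255},{"linear":[0,0,0],"delta_rot":[0,0,1],"fingers":255},{"linear":[0,0,0],"delta_rot":[0,0,-2],"fingers":255},{"linear":[0,0,0],"delta_rot":[0,0,-2],"fingers":255},{"linear":[0,0,-0.01],"delta_rot":[0,0,-2],"fingers":255},{"linear":[0,0,-0.02],"delta_rot":[0,0,-2],"fingers":255}])

```text
time: 17.05
tool_pos: [0.6227, -0.1241, 0.1654]
tool_rot: [-0.0, 0.992, -0.128, -0.0]
contact_force: [-0.2, -0.2, -0.9]
gripper_width: 0.199
```

apply_moves(commands=[{"linear":[0,0,-0.02],"delta_rot":[0,0,0],"fingers":255},{"linear":[0,0,-0.04],"delta_rot":[0,0,0],"fingers":255},{"linear":[0,0,-0.06],"delta_rot":[0,0,0],"fingers":255},{"linear":[0,0,-0.065],"delta_rot":[0,0,0],"fingers":255},{"linear":[0,0,-0.065],"delta_rot":[0,0,0],"fingers":255},{"linear":[0,0,-0.065],"delta_rot":[0,0,0],"fingers":255},{"linear":[0,0,-0.065],"delta_rot":[0,0,0],"fingers":255},{"linear":[0,0,-0.065],"delta_rot":[0,0,0],"fingers":255}])

```text
time: 17.85
tool_pos: [0.6222, -0.1241, 0.2283]
tool_rot: [-0.0, 0.992, -0.128, -0.001]
contact_force: [-0.1, 0.2, -2.3]
gripper_width: 0.204
```

Run:
```python
from h import *
plan([.472,.2,.23],-75)
s,im=snap('wrist','w12'); snap('scene','s12'); crop('s12','c11',200,100,400,290,3)
```

```text
t 17.85 pos [ 0.6222 -0.1241  0.2283] yawy -104.72 F [-0.1  0.2 -2.3] T [-0.02 -0.01 -0.01] w 0.204 q [-18.   4.  91.   0.  84.  87.]
lin(mm) [-227.6 -275.3   -1.1] rot [ -0.04   0.13 -29.72]
```

View pics/c11.png

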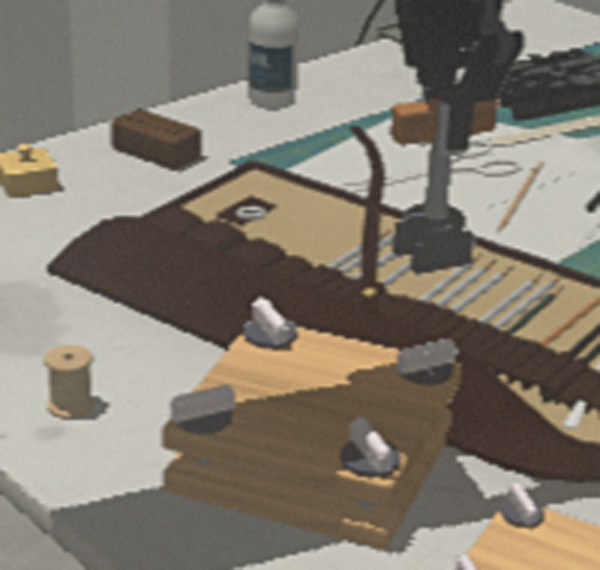

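View pics/w12.png

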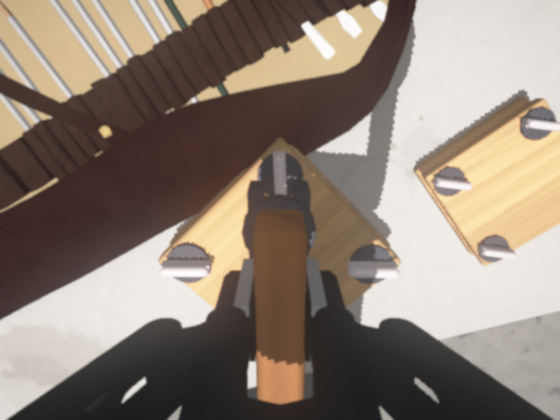

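Run:
```python
from h import *
ct=cam('top');cs=cam('scene')
for uv in((262,155),(215,122),(172,85)):
  for z in(0,.03,.06,.1): X=back(ct,[uv],z)[0]; print(uv,X.round(3),proj(cs,X).round(0))
```

```text
(262, 155) [0.716 0.025 0.   ] [[327. 204.]]
(262, 155) [0.706 0.023 0.03 ] [[325. 195.]]
(262, 155) [0.696 0.021 0.06 ] [[323. 185.]]
(262, 155) [0.683 0.019 0.1  ] [[321. 172.]]
(215, 122) [0.815 0.168 0.   ] [[320. 172.]]
(215, 122) [0.802 0.162 0.03 ] [[318. 164.]]
(215, 122) [0.79  0.157 0.06 ] [[317. 156.]]
(215, 122) [0.774 0.15  0.1  ] [[314. 145.]]
(172, 85) [0.932 0.305 0.   ] [[319. 146.]]
(172, 85) [0.916 0.296 0.03 ] [[318. 139.]]
(172, 85) [0.901 0.287 0.06 ] [[317. 132.]]
(172, 85) [0.88  0.275 0.1  ] [[314. 122.]]
```

apply_moves(commands=[{"linear":[-0.02,-0.024,0],"delta_rot":[0,0,-3],"fingers":255},{"linear":[-0.045,-0.054,0],"delta_rot":[0,0,-6],"fingers":255},{"linear":[-0.075,-0.09,0],"delta_rot":[0,0,-10],"fingers":255},{"linear":[-0.105,-0.127,0],"delta_rot":[0,0,-14],"fingers":255},{"linear":[-0.135,-0.163,0],"delta_rot":[0,0,-18],"fingers":255},{"linear":[-0.165,-0.2,0],"delta_rot":[0,0,-22],"fingers":255},{"linear":[-0.195,-0.236,0],"delta_rot":[0,0,-26],"fingers":255},{"linear":[-0.215,-0.26,0],"delta_rot":[0,0,-29],"fingers":255}])

```text
time: 18.75
tool_pos: [0.4793, 0.1841, 0.2297]
tool_rot: [-0.0, 0.992, 0.126, -0.0]
contact_force: [0.2, -0.4, -1.2]
gripper_width: 0.202
```

apply_moves(commands=[{"linear":[-0.014,-0.005,0],"delta_rot":[0,0,0],"fingers":255},{"linear":[-0.02,-0.008,0.02],"delta_rot":[0,0,0],"fingers":255},{"linear":[-0.02,-0.008,0.05],"delta_rot":[0,0,0],"fingers":255},{"linear":[-0.02,-0.008,0.08],"delta_rot":[0,0,0],"fingers":255},{"linear":[-0.02,-0.008,0.1],"delta_rot":[0,0,0],"fingers":255},{"linear":[-0.02,-0.008,0.115],"delta_rot":[0,0,0],"fingers":255},{"linear":[-0.02,-0.008,0.125],"delta_rot":[0,0,0],"fingers":255},{"linear":[-0.02,-0.008,0.13],"delta_rot":[0,0,0],"fingers":255}])

```text
time: 19.55
tool_pos: [0.4594, 0.1846, 0.0992]
tool_rot: [0.0, 0.992, 0.124, -0.0]
contact_force: [-0.5, 0.3, -1.7]
gripper_width: 0.2
```

Run:
```python
from h import *
plan([.472,.2,.0845],-75)
s,im=snap('wrist','w13'); snap('scene','s13'); crop('s13','c12',130,80,330,250,3)
```

```text
t 19.55 pos [0.4594 0.1846 0.0992] yawy -75.73 F [-0.5  0.3 -1.7] T [ 0.07 -0.04 -0.02] w 0.2 q [ 13.  -8. 116.   0.  72.  89.]
lin(mm) [ 16.  -11.9  14.7] rot [-0.    0.04 -0.73]
```

View pics/c12.png

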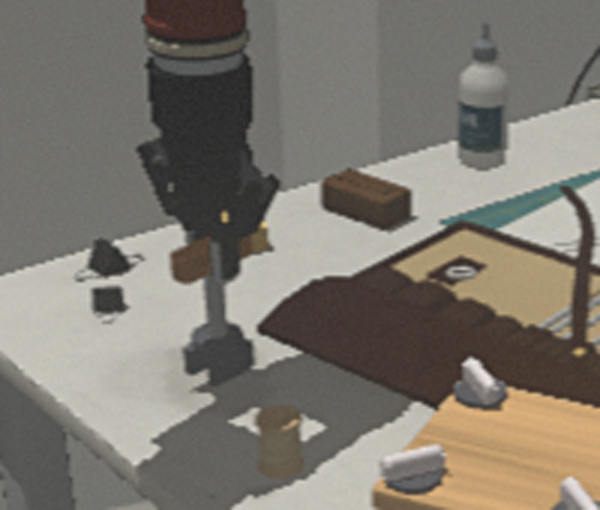

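View pics/w13.png

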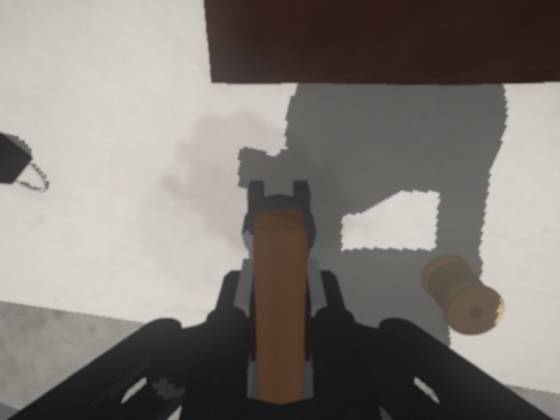

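apply_moves(commands=[{"linear":[0.008,-0.006,0],"delta_rot":[0,0,0],"fingers":255},{"linear":[0.01,-0.008,0.003],"delta_rot":[0,0,0],"fingers":255},{"linear":[0.01,-0.008,0.007],"delta_rot":[0,0,0],"fingers":255},{"linear":[0.01,-0.008,0.01],"delta_rot":[0,0,0],"fingers":255},{"linear":[0.01,-0.008,0.012],"delta_rot":[0,0,0],"fingers":255},{"linear":[0.01,-0.008,0.013],"delta_rot":[0,0,0],"fingers":255},{"linear":[0.01,-0.008,0.014],"delta_rot":[0,0,0],"fingers":255},{"linear":[0.01,-0.008,0.014],"delta_rot":[0,0,0],"fingers":255}])

```text
time: 20.45
tool_pos: [0.4672, 0.1947, 0.0857]
tool_rot: [0.0, 0.992, 0.124, -0.0]
contact_force: [0.3, -0.0, -1.5]
gripper_width: 0.203
```

Run:
```python
from h import *
plan([.472,.2,.0845],-75)
```

```text
t 20.45 pos [0.4672 0.1947 0.0857] yawy -75.73 F [ 0.3 -0.  -1.5] T [0.02 0.02 0.  ] w 0.203 q [ 14.  -5. 115.  -0.  70.  90.]
lin(mm) [ 6.  -3.9  1.2] rot [ 0.    0.01 -0.73]
```

apply_moves(commands=[{"linear":[0,0,0.0005],"delta_rot":[0,0,0],"fingers":255},{"linear":[0,0,0.001],"delta_rot":[0,0,0],"fingers":255},{"linear":[0,0,0.0015],"delta_rot":[0,0,0],"fingers":255},{"linear":[0,0,0.002],"delta_rot":[0,0,0],"fingers":255},{"linear":[0,0,0.002],"delta_rot":[0,0,0],"fingers":255},{"linear":[0,0,0.002],"delta_rot":[0,0,0],"fingers":255},{"linear":[0,0,0.002],"delta_rot":[0,0,0],"fingers":255},{"linear":[0,0,0.002],"delta_rot":[0,0,0],"fingers":255}])

```text
time: 21.25
tool_pos: [0.4673, 0.1948, 0.0838]
tool_rot: [0.0, 0.992, 0.124, -0.0]
contact_force: [0.4, 0.1, -0.8]
gripper_width: 0.202
```

Run:
```python
from h import *
plan([.472,.2,.0845],-75)
```

```text
t 21.25 pos [0.4673 0.1948 0.0838] yawy -75.73 F [ 0.4  0.1 -0.8] T [-0.02  0.03 -0.  ] w 0.202 q [ 14.  -5. 115.  -0.  70.  90.]
lin(mm) [ 5.8 -3.9 -0.7] rot [ 0.    0.   -0.73]
```

apply_moves(commands=[{"linear":[0,0,0.0005],"delta_rot":[0,0,0],"fingers":255},{"linear":[0,0,0.001],"delta_rot":[0,0,0],"fingers":255},{"linear":[0,0,0.001],"delta_rot":[0,0,0],"fingers":255},{"linear":[0,0,0.001],"delta_rot":[0,0,0],"fingers":255},{"linear":[0,0,0.001],"delta_rot":[0,0,0],"fingers":255},{"linear":[0,0,0.001],"delta_rot":[0,0,0],"fingers":255},{"linear":[0,0,0.001],"delta_rot":[0,0,0],"fingers":255},{"linear":[0,0,0.001],"delta_rot":[0,0,0],"fingers":255}])

```text
time: 22.05
tool_pos: [0.4676, 0.195, 0.0838]
tool_rot: [-0.0, 0.992, 0.124, 0.0]
contact_force: [-2.5, -0.3, 6.0]
gripper_width: 0.199
```

Contact with the table (+6 N). Release slowly.

apply_moves(commands=[{"linear":[0,0,-0.0005],"delta_rot":[0,0,0],"fingers":255},{"linear":[0,0,-0.0005],"delta_rot":[0,0,0],"fingers":195},{"linear":[0,0,-0.0005],"delta_rot":[0,0,0],"fingers":180},{"linear":[0,0,-0.0005],"delta_rot":[0,0,0],"fingers":150},{"linear":[0,0,-0.0005],"delta_rot":[0,0,0],"fingers":100},{"linear":[0,0,-0.0005],"delta_rot":[0,0,0],"fingers":50},{"linear":[0,0,-0.0005],"delta_rot":[0,0,0],"fingers":0},{"linear":[0,0,-0.0005],"delta_rot":[0,0,0],"fingers":0}])

```text
time: 22.85
tool_pos: [0.4673, 0.1948, 0.0833]
tool_rot: [-0.0, 0.992, 0.124, 0.0]
contact_force: [-0.3, -0.6, 0.1]
gripper_width: 1.002
```

apply_moves(commands=[{"linear":[0,0,0],"delta_rot":[0,0,0],"fingers":0},{"linear":[0,0,0],"delta_rot":[0,0,0],"fingers":0},{"linear":[0,0,0],"delta_rot":[0,0,0],"fingers":0},{"linear":[0,0,-0.01],"delta_rot":[0,0,0],"fingers":0},{"linear":[0,0,-0.03],"delta_rot":[0,0,0],"fingers":0},{"linear":[0,0,-0.06],"delta_rot":[0,0,0],"fingers":0},{"linear":[0,0,-0.1],"delta_rot":[0,0,0],"fingers":0},{"linear":[0,0,-0.14],"delta_rot":[0,0,0],"fingers":0}])

```text
time: 23.65
tool_pos: [0.4669, 0.1947, 0.2251]
tool_rot: [-0.0, 0.992, 0.124, -0.0]
contact_force: [0.7, -0.2, 1.1]
gripper_width: 1.003
```

apply_moves(commands=[{"linear":[-0.02,-0.04,0],"delta_rot":[0,0,0],"fingers":0},{"linear":[-0.03,-0.08,0],"delta_rot":[0,0,0],"fingers":0},{"linear":[-0.04,-0.12,0],"delta_rot":[0,0,0],"fingers":0},{"linear":[-0.05,-0.16,0],"delta_rot":[0,0,0],"fingers":0},{"linear":[-0.05,-0.2,0],"delta_rot":[0,0,0],"fingers":0},{"linear":[-0.05,-0.22,0],"delta_rot":[0,0,0],"fingers":0},{"linear":[-0.05,-0.22,0],"delta_rot":[0,0,0],"fingers":0},{"linear":[-0.05,-0.22,0],"delta_rot":[0,0,0],"fingers":0}])

```text
time: 24.45
tool_pos: [0.3645, 0.3956, 0.2237]
tool_rot: [0.0, 0.992, 0.125, 0.0]
contact_force: [0.3, 0.2, -0.4]
gripper_width: 1.003
```

Run:
```python
from h import *
plan([.472,.2,.0845],-75)
snap('top','t14'); crop('t14','c13',165,165,355,270,4)
snap('scene','s14'); crop('s14','c14',130,100,370,290,3)
```

```text
t 24.45 pos [0.3645 0.3956 0.2237] yawy -75.68 F [ 0.3  0.2 -0.4] T [-0.04 -0.01 -0.01] w 1.003 q [ 39.  -9. 104.  -0.  84. 115.]
lin(mm) [ 55.7 216.1 139.4] rot [ 0.02 -0.02 -0.68]
```

View pics/c13.png

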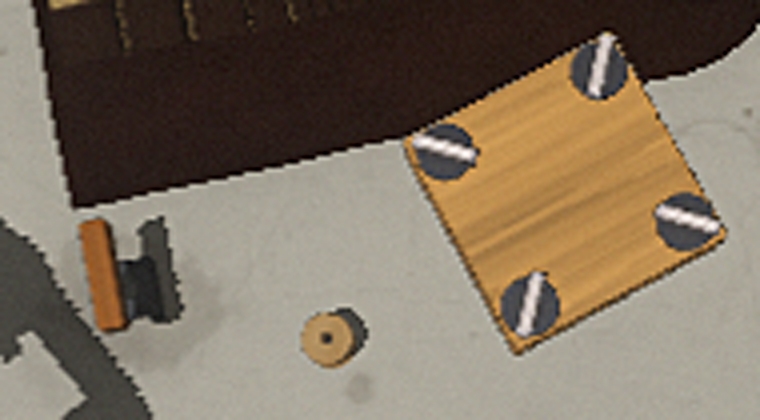

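View pics/c14.png

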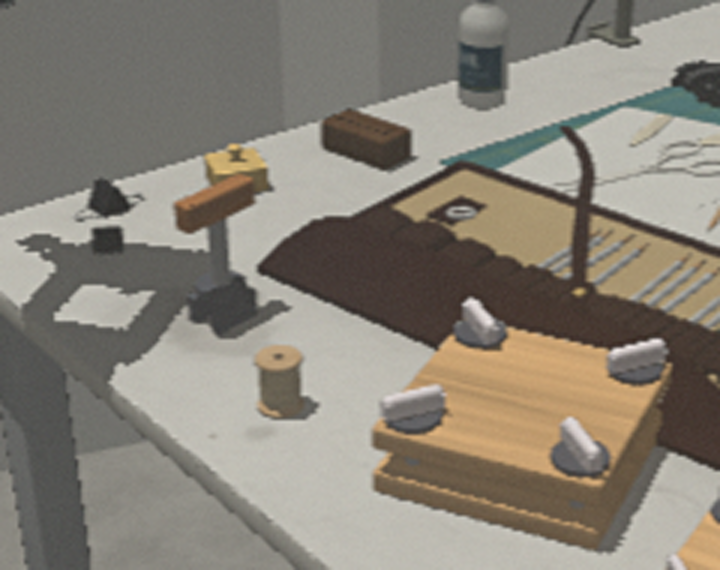

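Run:
```python
from h import *
c=cam('top');o=np.array([165,165])
P=back(c,np.array([[524,333],[541,272],[594,95],[609,36]])/4+o,.073)
for k in(0,2):
    d=P[k+1]-P[k];print(np.degrees(np.arctan2(d[1],d[0])),np.linalg.norm(d),P[k:k+2].mean(0))
job_done()
```

```text
-14.499530256525752 0.04195637950181939 [ 0.4588434  -0.08220438  0.073     ]
-13.29069880596754 0.04249411879296127 [ 0.62078787 -0.12612345  0.073     ]
the job is handed in; nothing more can be done
```

Both loose screws on the larger press are turned clockwise to point at the middle, and the key stands upright and released on the bare table next to where it started. I handed the job in at about 24.5 s of the 64 s allowed.

- **Screw angles:** in the last top view the two tabs lie at about -14.5° and -13.3°. The press diagonal lies at about -15.2°, so both are within about 2° of it (the limit is 20°).
- **Key:** the scene and top views show it standing upright on the table, off the press. I judged its upright angle and height by eye from those pictures and did not measure them.
- **Arm:** the gripper is open and about 0.2 m away from the key, with contact force at noise level. The fingertips stayed about 70 mm above the tab tops while turning. Forces at the wrist while turning were about 6 N or less in the readings I took.

No check failed. The one disagreement was that the wrist and top cameras differed by about 3–4 mm on where the key first stood. I split the difference, and the key's fork still went over both tabs cleanly.

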